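Pack out a clamping jig and hold it pressed

ROBOT

A 7-joint arm with a two-finger parallel gripper is mounted at the origin on a cart in front of the work surface, level with it; the furniture and walls round the work are solid. World frame = base frame: x ahead of the robot, y to its left, z up, the work surface at z = 0. Lengths are in m, angles in rad, forces in N, time in s.
With the tool pointing down it reaches from about 0.4 to 0.85 m from the base axis. Payload 10.4 kg.
Tool frame: the origin (TCP) lies between the finger pads; the fingertips stand r.nose_length ahead of it and the grasp point (between the pads) lies 6 mm ahead of it (r.nose_length is the distance from the TCP to the fingertips, in m); z points along the fingers, x is the direction in which the jaws open and shut, and the axes are right-handed (so a half turn about z gives the same grasp; the last joint's range is limited). The gripper opens to 87 mm and grips with 3 to 60 N. Pads are 19 mm wide; open, the fingers measure 117 mm over their backs; the gripper's body (75 mm by 190 mm) begins 51 mm behind the grasp point.
Start: joints at [1.119, 0.332, -0.065, 1.46, 0.022, 1.35, -0.088], TCP at [0.26, -0.568, 0.248] pointing down, gripper open.
Joint ranges: [-2.6, 2.6], [-0.5, 2.12], [-1.47, 1.34], [0.16, 2.42], [-1.27, 4.41], [0.06, 2.06], [-2.6, 2.6]. Speed limits (rad/s): [2.22, 2.22, 2.79, 2.79, 3.14, 3.14, 3.14].

INTERFACE

Orientations are given as a unit quaternion [x, y, z, w].
In Python, from bench import r gives the robot as it stands. The module is installed in compiled form; this text tells all that it offers.
- The arm moves only by the shell command python3 -m creep 'ROWS' [OPENING] [FORCE]. ROWS is JSON, a list of rows, each an object of numbers: "x", "y", "z": the shift along the world's x, y, z in m; "spin": the turn about the world's z in degrees. In form: [{"x": .., "y": .., "z": .., "spin": ..}, ...]. A call has 1 to 12 rows; each row is the pose to reach, as a shift and turn from the pose commanded when the call began; what a row does not reach only later rows make up. A row lasts 1/8 s, in which the tool goes at most 62.5 mm and 10.7 degrees, less where a joint would pass 70% of its speed; a pose out of reach is approached as far as the arm can. A call with a gripper value outside its range is refused whole. OPENING is the finger opening in m, from 0 to 0.087, set as the call begins (- or left out, the last holds). The fingers move at their own pace and stop on an object; FORCE is the grip in N (left out, the last holds). Time passes only in rows, so rows that repeat a pose let the fingers close. It gives the time, the measured TCP pose, the force and the opening at its end, in the units of the state.
- r.read_state(): the state, without advancing time (a new reading comes with each control period).
- r.camera(name): name is "scene" or "top"; returns a dict with "pixels" (480x640x3 uint8, blue, green, red), "z_map" (480x640 float32, m along the optical axis (not along the pixel's ray), 0 where there is no reading), "K" (3x3 intrinsics, pixels), "R" (3x3) and "t" (3): a world point X has camera coordinates R X + t. Camera axes: x right, y down, z forward; pixel columns grow to the right and rows downward; lengths in m; the calibration is good to about 2 mm. A picture is of the moment at which its call begins.
- r.close_job(): hands the job in, once; it reports no verdict.
The state is a dict: "time": time; "joint_positions": joint angles; "joint_vel": joint speeds; "joint_torque": joint torques, N m; "ee_pos": TCP position; "eef_rot": TCP orientation; "ft_force": force on the tool from outside, world axes, zero at the start; "torque": the same for the moment, N m; "width": finger opening in m.
Only numpy, scipy, OpenCV 4.12 (cv2) and the standard library are available. Lean on these libraries where they do the work, as an engineer would, in place of code of your own. Each camera call takes 0.05 s, during which the arm holds its last target. There are 200 camera calls.

TASK

The spring-return ram of the clamping jig is too short to reach the wooden workpiece. Take T-shaped spacers from the rack and hang them by their ears on the jig's rails, between ram and workpiece, one after another, until pushing the ram's handle towards the workpiece clamps the stack firmly instead of running to the end of its stroke. Finish while still pushing on the handle, holding the stack clamped with about 10 N or more; the workpiece stays in its place against the fence, unused spacers stay in the rack and the tape measure, tape roll and pliers stay where they are.

Things in the scene. Friction and masses are not known exactly. Their poses are not given: they have to be found in the camera images.
- jig: fixed clamping jig; plywood base 270 x 190 x 12 mm; origin on the bench, 143 mm ahead of its near end, x is the clamping direction from ram to fence, z up. Two rails along x (-85 to +56 mm) for the spacers' ears: tops 48 mm above the bench, 60 mm apart inside, each 14 mm wide, middle line y = 0. The fence's face is at x = +105.5 mm
- workpiece_center (a point): centre of the wooden workpiece, a loose block of about 44 mm (jig x) x 160 mm (jig y) x 38 mm tall lying on the base against the fence; its face towards the ram is at about x = +60 mm in the jig's frame, its top 50 mm above the bench
- ram_jaw (a point): centre of the ram's jaw face, which looks to the workpiece; steel, 50 mm wide, 16 to 46 mm above the bench; axes as the jig's. At rest it is 46 to 82 mm from the workpiece's face, so two or three spacers are needed; which of the two shows on pressing or measuring
- ram_handle (a point): middle of the back face (away from the workpiece) of the ram's upright handle, a steel plate 14 mm thick (jig x), 40 mm wide (jig y), from 18 to 102 mm above the bench; this point is 82 mm above the bench, 116 mm behind the jaw face; axes as the jig's. Behind it the jig is clear; the grey guide block ahead of it is 46 mm high, its bolts 50 mm
- ram (a joint): travel of the ram towards the workpiece, 0 at rest to 0.028 m at the end of its stroke; a spring drives it back: 3 N at rest, 6 N at full stroke. If it runs to 0.028 nothing is clamped (a further spacer then still fits, with at least 10 mm to spare)
- spacer1_center (a point): centre of a T-shaped wooden spacer, one of four alike, hung upright on the rack's two rails (tops 48 mm above the bench, pitch 40 mm). 18 mm thick (x), 82 mm tall (z): blade 50 mm wide (y) from 0 to 34 mm up, ears 90 mm wide from 34 to 46, grip tab 36 mm wide and 10 mm thick from 46 to 82; this point is 41 mm up, so 55 mm above the bench when hung on rack or jig. 80 g
- spacer2_center (a point): centre of a T-shaped wooden spacer, one of four alike, hung upright on the rack's two rails (tops 48 mm above the bench, pitch 40 mm). 18 mm thick (x), 82 mm tall (z): blade 50 mm wide (y) from 0 to 34 mm up, ears 90 mm wide from 34 to 46, grip tab 36 mm wide and 10 mm thick from 46 to 82; this point is 41 mm up, so 55 mm above the bench when hung on rack or jig. 80 g
- spacer3_center (a point): centre of a T-shaped wooden spacer, one of four alike, hung upright on the rack's two rails (tops 48 mm above the bench, pitch 40 mm). 18 mm thick (x), 82 mm tall (z): blade 50 mm wide (y) from 0 to 34 mm up, ears 90 mm wide from 34 to 46, grip tab 36 mm wide and 10 mm thick from 46 to 82; this point is 41 mm up, so 55 mm above the bench when hung on rack or jig. 80 g
- spacer4_center (a point): centre of a T-shaped wooden spacer, one of four alike, hung upright on the rack's two rails (tops 48 mm above the bench, pitch 40 mm). 18 mm thick (x), 82 mm tall (z): blade 50 mm wide (y) from 0 to 34 mm up, ears 90 mm wide from 34 to 46, grip tab 36 mm wide and 10 mm thick from 46 to 82; this point is 41 mm up, so 55 mm above the bench when hung on rack or jig. 80 g
- tape_measure: yellow tape measure, 40 x 80 x 66 mm, beside the jig, a bystander; origin at the centre of its underside
- tape_roll: small black roll of tape, 62 mm across, 19 mm tall, a bystander; origin at the centre of its underside
- pliers: red-handled pliers, 48 x 181 x 15 mm, a bystander; origin at the centre of its underside
Not all that is in view belongs to the job. Leave any purple or turquoise look-alike of the part that bears spacer2_center alone.

How it is judged:
On the way:
1. a first spacer hangs between ram and workpiece (((x of spacer1_center in the frame of jig between -0.02 and 0.06 m and y of spacer1_center in the frame of jig between -0.012 and 0.012 m and z of spacer1_center in the frame of jig between 0.044 and 0.06 m and angle between spacer1_center's own z axis and vertical below 0.15 rad) or (x of spacer2_center in the frame of jig between -0.02 and 0.06 m and y of spacer2_center in the frame of jig between -0.012 and 0.012 m and z of spacer2_center in the frame of jig between 0.044 and 0.06 m and angle between spacer2_center's own z axis and vertical below 0.15 rad) or (x of spacer3_center in the frame of jig between -0.02 and 0.06 m and y of spacer3_center in the frame of jig between -0.012 and 0.012 m and z of spacer3_center in the frame of jig between 0.044 and 0.06 m and angle between spacer3_center's own z axis and vertical below 0.15 rad) or (x of spacer4_center in the frame of jig between -0.02 and 0.06 m and y of spacer4_center in the frame of jig between -0.012 and 0.012 m and z of spacer4_center in the frame of jig between 0.044 and 0.06 m and angle between spacer4_center's own z axis and vertical below 0.15 rad))), for 0.2 s.
At the end, for the whole second after the job is handed in: Fingers push the ram, the jaw presses a spacer and a spacer presses the workpiece, each over 4 N; every spacer hangs upright (0.15 rad) between ram and workpiece, within 12 mm of the middle line, or is within 30 mm of its start; the workpiece lies at the fence (5 mm), within 20 mm of the middle ((contact force between ram and spacer1 above 4 N or contact force between ram and spacer2 above 4 N or contact force between ram and spacer3 above 4 N or contact force between ram and spacer4 above 4 N) and (contact force between workpiece and spacer1 above 4 N or contact force between workpiece and spacer2 above 4 N or contact force between workpiece and spacer3 above 4 N or contact force between workpiece and spacer4 above 4 N) and contact force between the fingers and ram above 4 N and value of joint ram above 0.001 m and ((x of spacer1_center in the frame of jig between -0.02 and 0.06 m and y of spacer1_center in the frame of jig between -0.012 and 0.012 m and z of spacer1_center in the frame of jig between 0.044 and 0.06 m and angle between spacer1_center's own z axis and vertical below 0.15 rad) or (distance of spacer1_center from where it was at the start of the episode below 0.03 m and angle between spacer1_center's own z axis and vertical below 0.2 rad)) and ((x of spacer2_center in the frame of jig between -0.02 and 0.06 m and y of spacer2_center in the frame of jig between -0.012 and 0.012 m and z of spacer2_center in the frame of jig between 0.044 and 0.06 m and angle between spacer2_center's own z axis and vertical below 0.15 rad) or (distance of spacer2_center from where it was at the start of the episode below 0.03 m and angle between spacer2_center's own z axis and vertical below 0.2 rad)) and ((x of spacer3_center in the frame of jig between -0.02 and 0.06 m and y of spacer3_center in the frame of jig between -0.012 and 0.012 m and z of spacer3_center in the frame of jig between 0.044 and 0.06 m and angle between spacer3_center's own z axis and vertical below 0.15 rad) or (distance of spacer3_center from where it was at the start of the episode below 0.03 m and angle between spacer3_center's own z axis and vertical below 0.2 rad)) and ((x of spacer4_center in the frame of jig between -0.02 and 0.06 m and y of spacer4_center in the frame of jig between -0.012 and 0.012 m and z of spacer4_center in the frame of jig between 0.044 and 0.06 m and angle between spacer4_center's own z axis and vertical below 0.15 rad) or (distance of spacer4_center from where it was at the start of the episode below 0.03 m and angle between spacer4_center's own z axis and vertical below 0.2 rad)) and x of workpiece_center in the frame of jig between 0.077 and 0.09 m and y of workpiece_center in the frame of jig between -0.02 and 0.02 m and z of workpiece_center in the frame of jig between 0.026 and 0.036 m); the arm keeps its last pose, push and grip.
It fails at once if the tape measure, tape roll or pliers is shifted by more than 40 mm (distance of any of tape_measure, tape_roll, pliers from where it was at the start of the episode above 0.04 m).
It also fails if it takes over 72 s, if anything falls off the work surface, if the arm or the gripper's body presses on something with over 40 N, if the wrist force passes 120 N, or if a joint passes its speed limit or range.

## Working session

There is one attempt and no reset: what is moved stays moved. The work goes in short steps, Python scripts to look and compute and a shell command to move; the robot and the scene stay as the last step left them, time stands still between calls to the robot, and variables do not carry over. Pictures are saved under pics/ and viewed, about 8 in all and at most 12, crops included, and the job is handed in when it is done.

```bash
mkdir -p pics
cat > h.py <<'E'
import numpy as np, cv2
from bench import r
def world(c):
    K,R,t,z=c["K"],c["R"],c["t"],c["z_map"]
    v,u=np.mgrid[0:480,0:640]
    P=np.stack([(u-K[0,2])/K[0,0]*z,(v-K[1,2])/K[1,1]*z,z],-1)
    return (P-t)@R   # R^T (P-t)
E
python3 - <<'E'
from h import *
s=r.read_state();print({k:np.round(v,3) for k,v in s.items()},r.nose_length)
for n in("scene","top"):
    c=r.camera(n);cv2.imwrite(f"pics/{n}0.png",c["pixels"]);np.savez(f"{n}0.npz",**c);print(n,c["K"],-c["R"].T@c["t"])
E
```

```text
{'time': np.float64(0.0), 'joint_positions': array([ 1.119,  0.333, -0.065,  1.461,  0.022,  1.35 , -0.088]), 'joint_vel': array([-0.001,  0.   , -0.002, -0.   , -0.001, -0.   , -0.001]), 'joint_torque': array([-0.0000e+00, -6.2325e+01,  2.5000e-02, -3.8990e+01, -6.1000e-02,
        4.0000e-02,  0.0000e+00]), 'ee_pos': array([ 0.26 , -0.568,  0.247]), 'eef_rot': array([ 0.841, -0.54 , -0.001, -0.   ]), 'ft_force': array([-0.707, -0.097, -0.545]), 'torque': array([-0.019,  0.047, -0.007]), 'width': np.float64(0.087)} 0.025
scene [[456.71723615   0.         317.4800438 ]
 [  0.         456.71723615 237.04769908]
 [  0.           0.           1.        ]] [-0.10448577  0.48919967  1.00925482]
top [[501.89666446   0.         317.84399305]
 [  0.         501.89666446 238.71120112]
 [  0.           0.           1.        ]] [-0.16790073 -0.28101563  1.4767035 ]
```

View pics/top0.png

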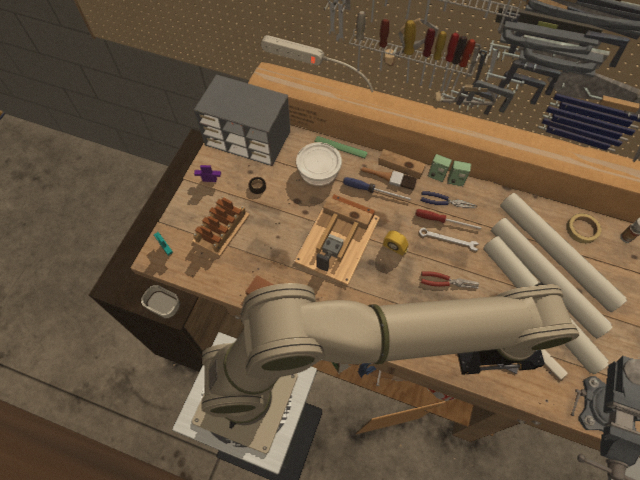

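View pics/scene0.png

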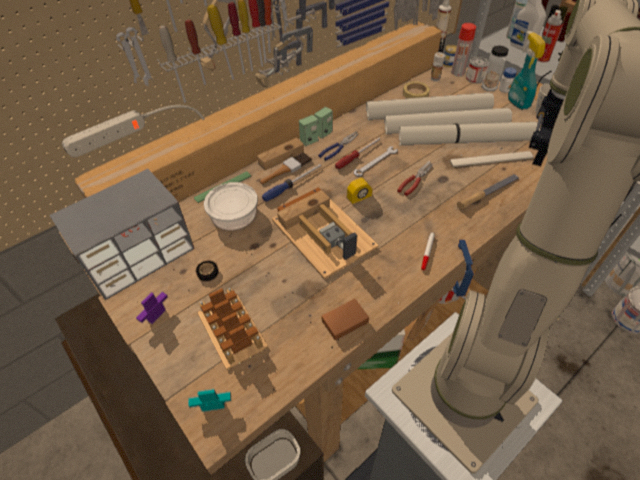

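Top view: rack with four brown spacers at (220,226), jig at (338,243) with the dark handle at (323,262), and the workpiece towards (350,212). The purple and turquoise decoys are at (207,173) and (163,243). Next I'll enlarge a crop and build a height map from the depth.

Run:
```python
from h import *
# orthographic colour and height maps from the scene + top depth, 1 mm grid
c=np.load("scene0.npz");W=world(c)
t=np.load("top0.npz");W2=world(t)
for n,w in(("scene",W),("top",W2)):
    print(n,[np.round(w[p],3) for p in ((300,480),)], )
print("top pts handle, rack",W2[262,323],W2[226,220],W2[205,360])
a=cv2.resize(t["pixels"][180:300,180:400],None,fx=3.5,fy=3.5,interpolation=cv2.INTER_CUBIC)
cv2.imwrite("pics/topcrop.png",a)
b=cv2.resize(c["pixels"][180:370,180:390],None,fx=3,fy=3,interpolation=cv2.INTER_CUBIC)
cv2.imwrite("pics/scenecrop.png",b)
```

```text
scene [array([ 0.055, -0.001,  0.325])]
top [array([ 0.227, -0.441,  0.639])]
top pts handle, rack [ 0.44260266 -0.07216403  0.0833078 ] [0.45601486 0.28588345 0.06144012] [ 0.69561256 -0.11051308  0.05025614]
```

View pics/topcrop.png

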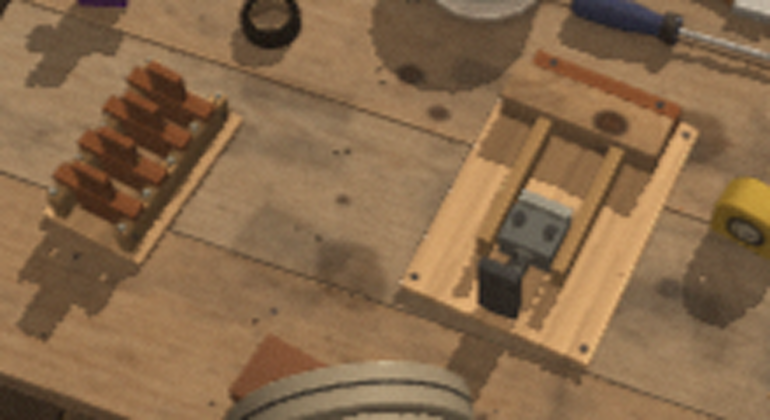

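View pics/scenecrop.png

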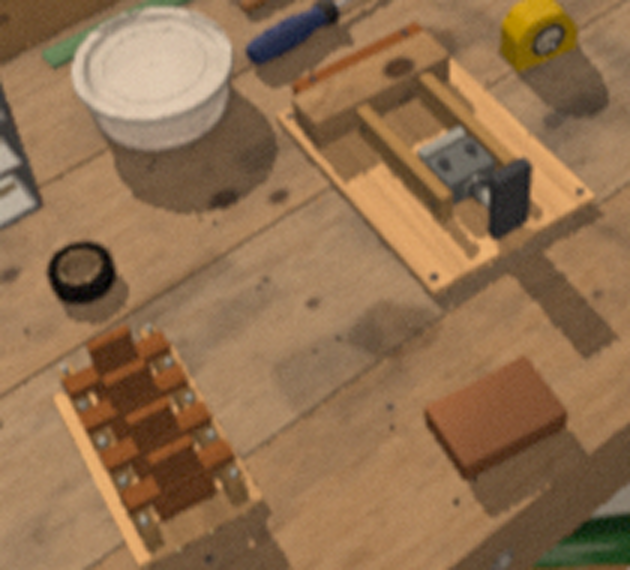

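The crops show the ram's handle at the near (robot) end, jaw facing the workpiece, and the fence strip behind the workpiece. The rack holds four spacers with their tabs up. Now I'll measure.

```bash
cat >> h.py <<'E'
def cloud(cs):
    return np.concatenate([np.c_[world(c).reshape(-1,3),c["pixels"].reshape(-1,3)][c["z_map"].ravel()>0] for c in cs])
def box(P,lo,hi):
    return P[np.all((P[:,:3]>lo)&(P[:,:3]<hi),1)]
def rect(P):
    (c,wh,a)=cv2.minAreaRect((P[:,:2]*1000).astype(np.float32)); return np.round(c,1),np.round(wh,1),round(a,2)
E
python3 - <<'E'
from h import *
for n in("scene","top"):
    P=cloud([np.load(n+"0.npz")]);print(n)
    B=box(P,(.3,-.1,-.01),(.42,.15,.03));print(" bench z",np.median(B[:,2]),B[:,2].std())
    J=box(P,(.36,-.25,.007),(.85,.15,.016))
    # keep largest blob on a 2mm grid
    def blob(J):
        g=np.zeros((500,500),np.uint8);ij=((J[:,:2]-[.3,-.5])/.002).astype(int);g[ij[:,0],ij[:,1]]=1
        g=cv2.morphologyEx(g,cv2.MORPH_CLOSE,np.ones((3,3)));k,l,s,c=cv2.connectedComponentsWithStats(g)
        b=1+np.argmax(s[1:,4]);return J[l[ij[:,0],ij[:,1]]==b]
    Jb=blob(J);print(" base",rect(Jb))
    w=blob(box(P,(.55,-.25,.044),(.85,.15,.056)));print(" wp/rails",rect(w),np.median(w[:,2]))
    h=box(P,(.36,-.15,.075),(.55,.02,.11));print(" handle",rect(h),h[:,2].max(),len(h))
    T=box(P,(.35,.15,.07),(.65,.42,.11));
    ij=((T[:,:2]-[.3,0])/.002).astype(int);g=np.zeros((250,250),np.uint8);g[ij[:,0],ij[:,1]]=1
    k,l=cv2.connectedComponents(g)
    for i in range(1,k):
        q=T[l[ij[:,0],ij[:,1]]==i]
        if len(q)>15: print(" tab",rect(q),q[:,:3].mean(0).round(4),q[:,2].max().round(4),len(q))
E
```

```text
scene
 bench z -0.0011863835932011326 0.010655862233591861
 base (array([567.8, -75.7]), array([192.4, 274.6]), 85.73)
 wp/rails (array([624.7, -74.9]), array([163.3, 152.1]), 86.46) 0.04752681333560199
 handle (array([447.6, -65. ]), array([40.5, 16. ]), 87.49) 0.1054104069065114 141
 tab (array([414.5, 312.4]), array([35.6, 10.9]), 80.32) [0.4126 0.313  0.0867] 0.0983 145
 tab (array([454. , 306.6]), array([35.4, 11.9]), 82.03) [0.4521 0.3071 0.0864] 0.0969 144
 tab (array([495.1, 301.2]), array([36.3, 12.1]), 83.32) [0.4934 0.3019 0.086 ] 0.0969 138
 tab (array([531.2, 294.5]), array([35.3, 11.6]), 80.61) [0.5296 0.2953 0.0865] 0.0977 134
 tab (array([640.2, 414.2]), array([12.8, 10.8]), 1.07) [0.6395 0.4143 0.0776] 0.0838 26
top
 bench z 0.0006896908189599699 0.008264279704580478
 base (array([569.7, -75.5]), array([192.4, 275.8]), 84.45)
 wp/rails (array([625.6, -73.9]), array([162.5, 155. ]), 86.46) 0.050177137296374394
 handle (array([449.5, -65.9]), array([39.3, 16.8]), 86.7) 0.1087802069195705 100
 tab (array([414.8, 310.6]), array([35.9, 11. ]), 88.11) [0.4135 0.3079 0.0882] 0.1043 59
 tab (array([454.7, 305.3]), array([33.6,  9.8]), 79.89) [0.4528 0.3047 0.0887] 0.1041 52
 tab (array([492. , 292.7]), array([18.2,  5.3]), 77.84) [0.4928 0.2926 0.0884] 0.1029 26
 tab (array([532. , 292.8]), array([36.9, 11.9]), 76.64) [0.5309 0.2919 0.0884] 0.1024 60
```

Run:
```python
from h import *
def tojig(P,o,yaw):
    c,s=np.cos(yaw),np.sin(yaw);d=P[:,:2]-o
    return np.c_[d[:,0]*c+d[:,1]*s,-d[:,0]*s+d[:,1]*c,P[:,2]]
for n in("scene","top"):
    P=cloud([np.load(n+"0.npz")]);o=np.array([.5767,-.0762]);yaw=np.radians(-4.5);print(n)
    for it in range(3):
        Q=tojig(P,o,yaw)
        R=box(Q,(-.08,-.06,.043),(.05,.06,.056)); L,Rr=R[(R[:,1]>.024)],R[(R[:,1]<-.024)]
        A=np.r_[np.c_[L[:,0],np.ones(len(L)),np.zeros(len(L))],np.c_[Rr[:,0],np.zeros(len(Rr)),np.ones(len(Rr))]]
        sl,a,b=np.linalg.lstsq(A,np.r_[L[:,1],Rr[:,1]],rcond=None)[0]
        print(" rails slope deg %.2f  yl %.4f yr %.4f mid %.4f n %d %d"%(np.degrees(sl),a,b,(a+b)/2,len(L),len(Rr)))
        o=o+(a+b)/2*np.array([-np.sin(yaw),np.cos(yaw)]);yaw+=sl
    Q=tojig(P,o,yaw)
    q=lambda lo,hi,i:(np.percentile(box(Q,lo,hi)[:,i],[1,50,99])*1000).round(1)
    print(" origin",o.round(4),"yaw",np.degrees(yaw).round(2))
    print(" base x",q((-.2,.06,.006),(.2,.09,.016),0)," y",q((-.13,-.12,.006),(.05,.12,.016),1))
    print(" wp x",q((.045,-.07,.046),(.101,.07,.054),0),"y",q((.065,-.1,.046),(.095,.1,.054),1))
    print(" handle x",q((-.18,-.04,.07),(-.09,.04,.11),0),"y",q((-.18,-.04,.07),(-.09,.04,.11),1))
    print(" jaw/guide x",q((-.09,-.024,.035),(.05,.024,.055),0))
    T=box(P,(.38,.24,.075),(.56,.35,.106));d=T[:,:2]-T[:,:2].mean(0)
    print(" tab z top",np.percentile(T[:,2],99))
```

```text
scene
 rails slope deg 0.54  yl 0.0370 yr -0.0360 mid 0.0005 n 184 164
 rails slope deg 0.01  yl 0.0365 yr -0.0365 mid 0.0000 n 184 164
 rails slope deg 0.00  yl 0.0365 yr -0.0365 mid 0.0000 n 184 164
 origin [ 0.5767 -0.0757] yaw -3.95
 base x [-141.7  -36.5  124.8]  y [-93.8  42.2  94.2]
 wp x [ 47.9  78.9 100.3] y [-74.1   6.7  83. ]
 handle x [-137.5 -134.2 -122.1] y [-18.1   4.6  21.9]
 jaw/guide x [-86.3 -54.5 -20.4]
 tab z top 0.09694295380516443
top
 rails slope deg -0.09  yl 0.0363 yr -0.0364 mid -0.0001 n 159 165
 rails slope deg -0.00  yl 0.0364 yr -0.0364 mid -0.0000 n 159 165
 rails slope deg -0.00  yl 0.0364 yr -0.0364 mid -0.0000 n 159 165
 origin [ 0.5767 -0.0763] yaw -4.6
 base x [-168.7  -38.7  168.2]  y [-101.1  -16.1   99.4]
 wp x [ 47.   78.6 100.4] y [-70.4   7.9  85.3]
 handle x [-135.8 -131.3 -120.1] y [-19.7  -1.5  19. ]
 jaw/guide x [-88.7 -50.7 -18. ]
 tab z top 0.10323027782059742
```

```bash
python3 -m creep '[{"x":0.03,"y":0.05,"z":0.0,"spin":10},{"x":0.07,"y":0.1,"spin":20},{"x":0.12,"y":0.15,"spin":30},{"x":0.16,"y":0.2,"spin":40},{"x":0.2,"y":0.25,"spin":50},{"x":0.23,"y":0.3,"spin":60},{"x":0.25,"y":0.36,"spin":70},{"x":0.26,"y":0.42,"spin":80},{"x":0.27,"y":0.48,"spin":90},{"x":0.28,"y":0.54,"spin":100},{"x":0.29,"y":0.6,"spin":110},{"x":0.29,"y":0.66,"spin":120}]' 0.06 20
```

```text
invalid input at $[1]: expected keys x, y, z, spin
```

```bash
python3 -m creep '[{"x":0.03,"y":0.05,"z":0,"spin":10},{"x":0.07,"y":0.1,"z":0,"spin":20},{"x":0.12,"y":0.14,"z":0,"spin":30},{"x":0.16,"y":0.18,"z":0,"spin":40},{"x":0.2,"y":0.22,"z":0,"spin":50},{"x":0.23,"y":0.27,"z":0,"spin":60},{"x":0.25,"y":0.32,"z":0,"spin":70},{"x":0.26,"y":0.38,"z":0,"spin":80},{"x":0.27,"y":0.44,"z":0,"spin":90},{"x":0.28,"y":0.5,"z":0,"spin":100},{"x":0.29,"y":0.56,"z":0,"spin":110},{"x":0.29,"y":0.62,"z":0,"spin":120}]' 0.06 20
```

```text
time: 1.6
ee_pos: [0.5499, 0.0534, 0.2473]
eef_rot: [0.887, 0.461, -0.0, -0.0]
ft_force: [0.8, 0.5, 0.5]
width: 0.0603
```

```bash
python3 -m creep '[{"x":0,"y":0.05,"z":0,"spin":9},{"x":-0.01,"y":0.1,"z":0,"spin":18},{"x":-0.0185,"y":0.15,"z":0,"spin":26.5},{"x":-0.0185,"y":0.2,"z":0,"spin":26.5},{"x":-0.0185,"y":0.235,"z":0,"spin":26.5},{"x":-0.0185,"y":0.2417,"z":-0.03,"spin":26.5},{"x":-0.0185,"y":0.2417,"z":-0.07,"spin":26.5},{"x":-0.0185,"y":0.2417,"z":-0.1,"spin":26.5},{"x":-0.0185,"y":0.2417,"z":-0.1,"spin":26.5}]' 0.06 20
python3 - <<'E'
from h import *
for n in("scene","top"):
    c=r.camera(n);cv2.imwrite(f"pics/{n}1.png",c["pixels"])
    if n=="scene": cv2.imwrite("pics/s1c.png",cv2.resize(c["pixels"][150:400,150:400],None,fx=2.4,fy=2.4))
E
```

```text
time: 2.72
ee_pos: [0.5302, 0.2923, 0.1453]
eef_rot: [0.76, 0.65, -0.002, -0.001]
ft_force: [0.7, 0.1, 0.5]
width: 0.0598
```

View pics/s1c.png

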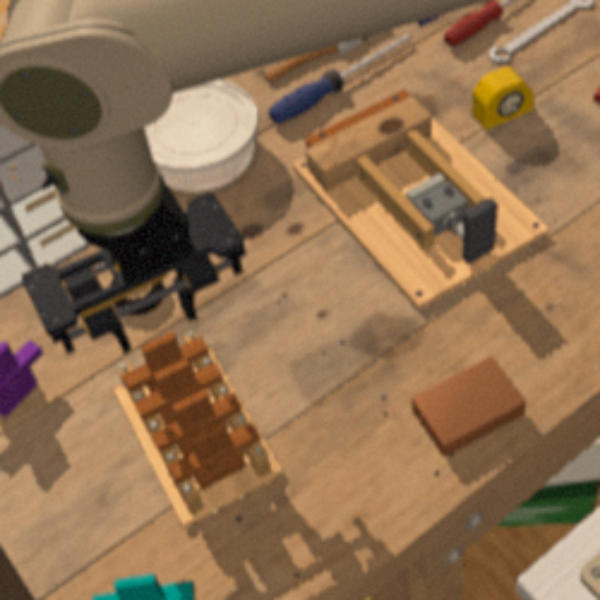

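The crop shows the fingers at (125,335) and (190,305), straddling the end spacer's tab at (163,352). I'll descend and grip.

```bash
python3 -m creep '[{"x":0,"y":0,"z":-0.03,"spin":0},{"x":0,"y":0,"z":-0.056,"spin":0},{"x":0,"y":0,"z":-0.056,"spin":0}]' 0.06 20; python3 -m creep '[{"x":0,"y":0,"z":0,"spin":0},{"x":0,"y":0,"z":0,"spin":0},{"x":0,"y":0,"z":0,"spin":0},{"x":0,"y":0,"z":0,"spin":0}]' 0.02 25
```

```text
time: 3.2
ee_pos: [0.5312, 0.293, 0.0915]
eef_rot: [0.76, 0.65, -0.001, -0.0]
ft_force: [-0.5, 0.5, 0.3]
width: 0.0601
time: 3.7
ee_pos: [0.5318, 0.2935, 0.0924]
eef_rot: [0.76, 0.65, 0.001, 0.0]
ft_force: [-0.3, -0.1, 5.5]
width: 0.0356
```

```bash
python3 -m creep '[{"x":0,"y":0,"z":0.03,"spin":0},{"x":0,"y":0,"z":0.07,"spin":0},{"x":0.01,"y":-0.04,"z":0.08,"spin":0},{"x":0.03,"y":-0.1,"z":0.08,"spin":2},{"x":0.05,"y":-0.16,"z":0.08,"spin":4.5},{"x":0.06,"y":-0.22,"z":0.08,"spin":4.5},{"x":0.07,"y":-0.28,"z":0.08,"spin":4.5},{"x":0.08,"y":-0.33,"z":0.08,"spin":4.5},{"x":0.09,"y":-0.36,"z":0.08,"spin":4.5},{"x":0.09,"y":-0.373,"z":0.07,"spin":4.5},{"x":0.09,"y":-0.373,"z":0.05,"spin":4.5},{"x":0.09,"y":-0.373,"z":0.05,"spin":4.5}]'
python3 - <<'E'
from h import *
c=r.camera("scene");cv2.imwrite("pics/s2c.png",cv2.resize(c["pixels"][160:300,240:400],None,fx=4,fy=4))
print({k:np.round(v,3) for k,v in r.read_state().items() if k in("ee_pos","ft_force","width")})
E
```

```text
time: 5.2
ee_pos: [0.6197, -0.0776, 0.1391]
eef_rot: [0.733, 0.68, -0.001, -0.002]
ft_force: [-0.8, 0.3, -0.3]
width: 0.0356
{'ee_pos': array([ 0.62 , -0.078,  0.14 ]), 'ft_force': array([ 0.006,  0.454, -0.178]), 'width': np.float64(0.036)}
```

View pics/s2c.png

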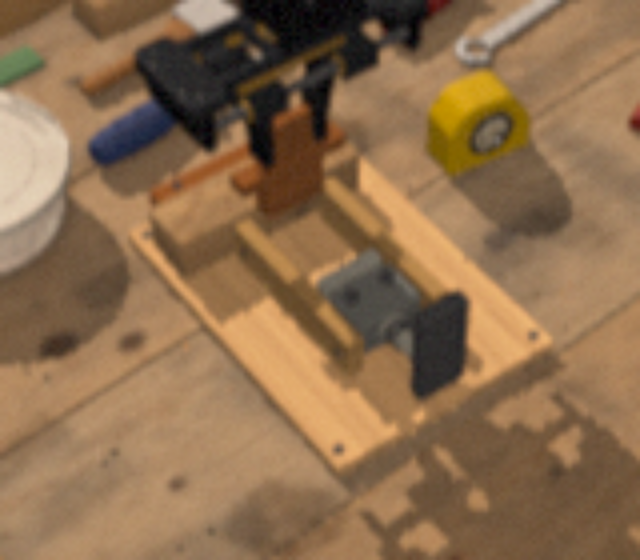

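The spacer hangs upright at (290,160) over the jig between the two rails, just ahead of the workpiece. I'll lower it.

```bash
python3 -m creep '[{"x":0,"y":0,"z":-0.015,"spin":0},{"x":0,"y":0,"z":-0.03,"spin":0},{"x":0,"y":0,"z":-0.042,"spin":0},{"x":0,"y":0,"z":-0.047,"spin":0},{"x":0,"y":0,"z":-0.05,"spin":0},{"x":0,"y":0,"z":-0.05,"spin":0}]'
```

```text
time: 6.0
ee_pos: [0.6216, -0.0797, 0.0924]
eef_rot: [0.734, 0.679, 0.0, 0.0]
ft_force: [-3.3, -0.5, 4.3]
width: 0.0351
```

```bash
python3 -m creep '[{"x":0,"y":0,"z":0,"spin":0},{"x":0,"y":0,"z":0,"spin":0},{"x":0,"y":0,"z":0.03,"spin":0},{"x":0,"y":0,"z":0.08,"spin":0},{"x":-0.01,"y":0.05,"z":0.09,"spin":0},{"x":-0.03,"y":0.11,"z":0.09,"spin":0},{"x":-0.05,"y":0.17,"z":0.09,"spin":-2},{"x":-0.07,"y":0.22,"z":0.09,"spin":-4.5},{"x":-0.09,"y":0.27,"z":0.09,"spin":-4.5},{"x":-0.11,"y":0.32,"z":0.09,"spin":-4.5},{"x":-0.129,"y":0.365,"z":0.08,"spin":-4.5},{"x":-0.129,"y":0.379,"z":0.06,"spin":-4.5}]' 0.06
python3 - <<'E'
from h import *
yaw=np.radians(-4.3);P=np.concatenate([cloud([r.camera(n)]) for n in("scene",)])
d=P[:,:2]-[.5767,-.076];c,s=np.cos(yaw),np.sin(yaw)
Q=np.c_[d[:,0]*c+d[:,1]*s,-d[:,0]*s+d[:,1]*c,P[:,2]]
T=box(Q,(-.03,-.03,.075),(.09,.03,.11));print("tab jig",rect(T),T.max(0),T.min(0))
E=box(Q,(-.03,-.06,.056),(.059,.06,.066));print("ears",rect(E),np.median(E[:,2]))
w=box(Q,(.04,-.1,.02),(.12,-.05,.054));print("wp",np.percentile(w[:,0],[1,99]))
E
```

```text
time: 7.5
ee_pos: [0.4906, 0.3033, 0.1524]
eef_rot: [0.758, 0.652, 0.001, -0.0]
ft_force: [1.1, -0.7, -0.4]
width: 0.0599
tab jig (array([43.5,  0.9]), array([14.5, 35.4]), 2.99) [0.05108374 0.01825165 0.097651  ] [ 0.0356377  -0.0168971   0.07542187]
ears (array([43.3,  1.4]), array([88. , 21.1]), 89.89) 0.05858993385063634
wp [0.05761372 0.11808424]
```

First spacer is seated: ears 59 mm high, x ≈ 44 mm, y ≈ 1 mm. Now the second.

```bash
python3 -m creep '[{"x":0,"y":0,"z":0,"spin":0},{"x":0,"y":0,"z":-0.03,"spin":0},{"x":0,"y":0,"z":-0.06,"spin":0},{"x":0,"y":0,"z":-0.06,"spin":0}]' 0.06; python3 -m creep '[{"x":0,"y":0,"z":0,"spin":0},{"x":0,"y":0,"z":0,"spin":0},{"x":0,"y":0,"z":0,"spin":0},{"x":0,"y":0,"z":0,"spin":0}]' 0.02 25
```

```text
time: 8.05
ee_pos: [0.4924, 0.2972, 0.0906]
eef_rot: [0.761, 0.649, -0.001, -0.0]
ft_force: [0.2, 0.8, 0.6]
width: 0.0602
time: 8.55
ee_pos: [0.4929, 0.2997, 0.0925]
eef_rot: [0.76, 0.65, 0.001, 0.0]
ft_force: [-0.6, -0.5, 7.2]
width: 0.036
```

```bash
python3 -m creep '[{"x":0,"y":0,"z":0.03,"spin":0},{"x":0,"y":0,"z":0.07,"spin":0},{"x":0.01,"y":-0.04,"z":0.09,"spin":0},{"x":0.03,"y":-0.1,"z":0.09,"spin":2},{"x":0.05,"y":-0.16,"z":0.09,"spin":4.5},{"x":0.07,"y":-0.22,"z":0.09,"spin":4.5},{"x":0.09,"y":-0.28,"z":0.09,"spin":4.5},{"x":0.1,"y":-0.33,"z":0.09,"spin":4.5},{"x":0.106,"y":-0.365,"z":0.09,"spin":4.5},{"x":0.106,"y":-0.378,"z":0.08,"spin":4.5},{"x":0.106,"y":-0.378,"z":0.05,"spin":4.5},{"x":0.106,"y":-0.378,"z":0.05,"spin":4.5}]'; python3 -m creep '[{"x":0,"y":0,"z":-0.015,"spin":0},{"x":0,"y":0,"z":-0.03,"spin":0},{"x":0,"y":0,"z":-0.042,"spin":0},{"x":0,"y":0,"z":-0.047,"spin":0},{"x":0,"y":0,"z":-0.05,"spin":0},{"x":0,"y":0,"z":-0.05,"spin":0}]'
```

```text
time: 10.05
ee_pos: [0.5966, -0.0774, 0.1392]
eef_rot: [0.733, 0.68, -0.001, -0.002]
ft_force: [-0.0, 0.3, -0.8]
width: 0.0355
time: 10.8
ee_pos: [0.5986, -0.0787, 0.0925]
eef_rot: [0.734, 0.679, 0.0, 0.0]
ft_force: [-2.8, 0.2, 5.8]
width: 0.0355
```

```bash
python3 -m creep '[{"x":0,"y":0,"z":0,"spin":0},{"x":0,"y":0,"z":0,"spin":0},{"x":0,"y":0,"z":0.03,"spin":0},{"x":0,"y":0,"z":0.08,"spin":0},{"x":-0.01,"y":0.05,"z":0.09,"spin":0},{"x":-0.03,"y":0.11,"z":0.09,"spin":0},{"x":-0.05,"y":0.17,"z":0.09,"spin":-2},{"x":-0.08,"y":0.22,"z":0.09,"spin":-4.5},{"x":-0.11,"y":0.27,"z":0.09,"spin":-4.5},{"x":-0.13,"y":0.32,"z":0.09,"spin":-4.5},{"x":-0.145,"y":0.365,"z":0.08,"spin":-4.5},{"x":-0.145,"y":0.384,"z":0.06,"spin":-4.5}]' 0.06
python3 - <<'E'
from h import *
yaw=np.radians(-4.3);C=r.camera("scene");P=cloud([C])
cv2.imwrite("pics/s3c.png",cv2.resize(C["pixels"][160:380,180:400],None,fx=2.7,fy=2.7))
d=P[:,:2]-[.5767,-.076];c,s=np.cos(yaw),np.sin(yaw)
Q=np.c_[d[:,0]*c+d[:,1]*s,-d[:,0]*s+d[:,1]*c,P[:,2]]
for lo,hi in((.032,.06),(.01,.0325)):
    T=box(Q,(lo,-.03,.09),(hi,.03,.11));print("tab top",rect(T))
E=box(Q,(-.03,-.06,.056),(.059,.06,.066));print("ears",rect(E),np.median(E[:,2]))
E=box(Q,(-.12,-.024,.035),(.005,.024,.055));print("jaw front",np.percentile(E[:,0],99))
E
```

```text
time: 12.3
ee_pos: [0.4521, 0.3087, 0.1523]
eef_rot: [0.759, 0.651, 0.001, -0.0]
ft_force: [1.3, -0.7, 0.3]
width: 0.0602
tab top (array([44.2,  0.4]), array([12. , 33.7]), 2.36)
tab top (array([23.1, -0.5]), array([11.5, 34.5]), 0.01)
ears (array([33.4,  0.4]), array([90.2, 40.6]), 88.95) 0.05857172033070206
jaw front -0.021198270746379456
```

View pics/s3c.png

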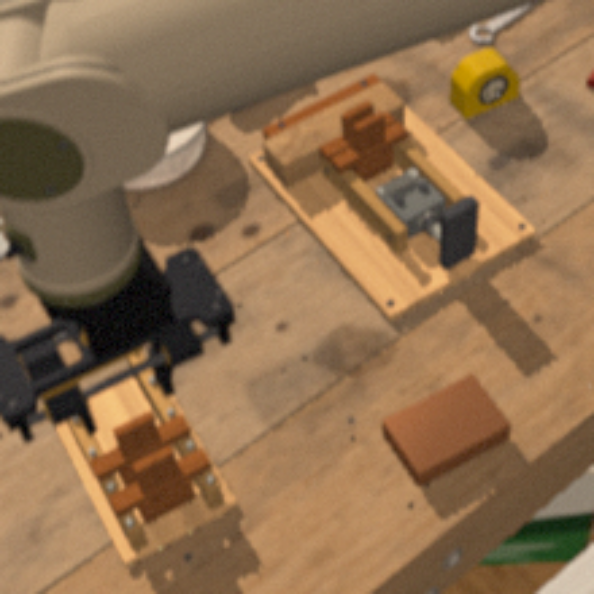

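Both spacers hang upright at (365,140), and two remain in the rack. The jaw face measures x ≈ -20 mm, so the gap is about 80 mm. Two spacers would leave 44 mm against a 28 mm stroke, so a third is needed.

```bash
python3 -m creep '[{"x":0,"y":0,"z":0,"spin":0},{"x":0,"y":0,"z":-0.03,"spin":0},{"x":0,"y":0,"z":-0.06,"spin":0},{"x":0,"y":0,"z":-0.06,"spin":0}]' 0.06; python3 -m creep '[{"x":0,"y":0,"z":0,"spin":0},{"x":0,"y":0,"z":0,"spin":0},{"x":0,"y":0,"z":0,"spin":0},{"x":0,"y":0,"z":0,"spin":0}]' 0.02 25
```

```text
time: 12.85
ee_pos: [0.4534, 0.3033, 0.0907]
eef_rot: [0.761, 0.649, -0.001, -0.0]
ft_force: [-0.7, -0.6, 0.3]
width: 0.0599
time: 13.35
ee_pos: [0.4538, 0.3055, 0.0924]
eef_rot: [0.76, 0.65, 0.001, 0.0]
ft_force: [-0.8, -1.1, 5.6]
width: 0.0359
```

```bash
python3 -m creep '[{"x":0,"y":0,"z":0.03,"spin":0},{"x":0,"y":0,"z":0.07,"spin":0},{"x":0.01,"y":-0.04,"z":0.09,"spin":0},{"x":0.03,"y":-0.1,"z":0.09,"spin":2},{"x":0.05,"y":-0.16,"z":0.09,"spin":4.5},{"x":0.07,"y":-0.22,"z":0.09,"spin":4.5},{"x":0.09,"y":-0.28,"z":0.09,"spin":4.5},{"x":0.11,"y":-0.33,"z":0.09,"spin":4.5},{"x":0.122,"y":-0.37,"z":0.09,"spin":4.5},{"x":0.122,"y":-0.382,"z":0.08,"spin":4.5},{"x":0.122,"y":-0.382,"z":0.05,"spin":4.5},{"x":0.122,"y":-0.382,"z":0.05,"spin":4.5}]'; python3 -m creep '[{"x":0,"y":0,"z":-0.015,"spin":0},{"x":0,"y":0,"z":-0.03,"spin":0},{"x":0,"y":0,"z":-0.042,"spin":0},{"x":0,"y":0,"z":-0.047,"spin":0},{"x":0,"y":0,"z":-0.05,"spin":0},{"x":0,"y":0,"z":-0.05,"spin":0}]'
```

```text
time: 14.85
ee_pos: [0.5736, -0.0757, 0.1395]
eef_rot: [0.733, 0.68, -0.001, -0.002]
ft_force: [0.5, -0.3, -0.1]
width: 0.0359
time: 15.6
ee_pos: [0.5756, -0.0766, 0.0924]
eef_rot: [0.734, 0.679, 0.0, 0.0]
ft_force: [-3.0, 0.6, 5.7]
width: 0.0359
```

```bash
python3 -m creep '[{"x":0,"y":0,"z":0,"spin":0},{"x":0,"y":0,"z":0,"spin":0},{"x":0,"y":0,"z":0.03,"spin":0},{"x":0,"y":0,"z":0.08,"spin":0},{"x":0,"y":0,"z":0.11,"spin":0},{"x":-0.05,"y":0.004,"z":0.11,"spin":0},{"x":-0.1,"y":0.008,"z":0.11,"spin":0},{"x":-0.15,"y":0.011,"z":0.11,"spin":0},{"x":-0.168,"y":0.0125,"z":0.11,"spin":0},{"x":-0.168,"y":0.0125,"z":0.11,"spin":0}]' 0.06;
python3 -m creep '[{"x":0,"y":0,"z":-0.02,"spin":0},{"x":0,"y":0,"z":-0.05,"spin":0},{"x":0,"y":0,"z":-0.08,"spin":0},{"x":0,"y":0,"z":-0.11,"spin":0},{"x":0,"y":0,"z":-0.11,"spin":0}]' 0.0 30
python3 - <<'E'
from h import *
C=r.camera("scene");P=cloud([C])
cv2.imwrite("pics/s4c.png",cv2.resize(C["pixels"][160:380,180:400],None,fx=2.7,fy=2.7))
s=r.read_state();print(s["ee_pos"],s["joint_positions"].round(2))
E
```

```text
time: 16.85
ee_pos: [0.4068, -0.0647, 0.2019]
eef_rot: [0.734, 0.679, -0.001, 0.001]
ft_force: [0.8, -0.4, -0.1]
width: 0.06
time: 17.48
ee_pos: [0.407, -0.0633, 0.0902]
eef_rot: [0.734, 0.68, 0.0, -0.002]
ft_force: [-0.3, -0.4, -0.3]
width: 0.0181
[ 0.40784714 -0.06351097  0.09150465] [ 0.91  0.1  -0.88  2.13  0.09  0.95  1.48]
```

View pics/s4c.png

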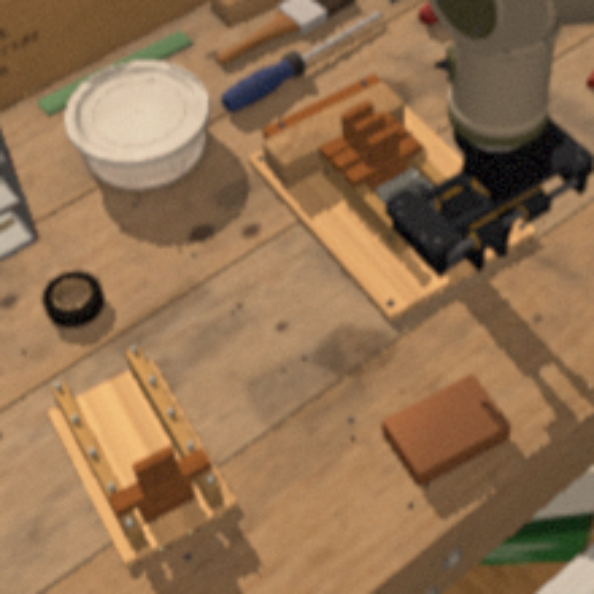

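Three spacers hang in the jig, the fourth stays in the rack, and the closed fingers are behind the handle. Now I'll push slowly.

```bash
python3 -m creep '[{"x":0,"y":0,"z":0,"spin":0},{"x":0,"y":0,"z":0,"spin":0},{"x":0.006,"y":-0.0005,"z":0,"spin":0},{"x":0.012,"y":-0.001,"z":0,"spin":0},{"x":0.018,"y":-0.0015,"z":0,"spin":0},{"x":0.024,"y":-0.002,"z":0,"spin":0},{"x":0.027,"y":-0.002,"z":0,"spin":0},{"x":0.03,"y":-0.0025,"z":0,"spin":0},{"x":0.03,"y":-0.0025,"z":0,"spin":0}]'; python3 -m creep '[{"x":0.003,"y":0,"z":0,"spin":0},{"x":0.006,"y":-0.0005,"z":0,"spin":0},{"x":0.009,"y":-0.001,"z":0,"spin":0},{"x":0.009,"y":-0.001,"z":0,"spin":0}]'
```

```text
time: 18.65
ee_pos: [0.4372, -0.0666, 0.0914]
eef_rot: [0.734, 0.679, -0.0, -0.0]
ft_force: [-3.2, 1.9, 1.5]
width: 0.0003
time: 19.15
ee_pos: [0.4463, -0.0673, 0.0914]
eef_rot: [0.734, 0.679, 0.0, -0.0]
ft_force: [-4.3, 1.9, -1.0]
width: 0.0005
```

```bash
python3 -m creep '[{"x":0.002,"y":0,"z":0,"spin":0},{"x":0.004,"y":-0.0003,"z":0,"spin":0},{"x":0.006,"y":-0.0005,"z":0,"spin":0},{"x":0.006,"y":-0.0005,"z":0,"spin":0}]'; python3 -m creep '[{"x":0.001,"y":0,"z":0,"spin":0},{"x":0.002,"y":0,"z":0,"spin":0},{"x":0.002,"y":0,"z":0,"spin":0}]';  python3 -m creep '[{"x":0.001,"y":0,"z":0,"spin":0},{"x":0.002,"y":0,"z":0,"spin":0},{"x":0.002,"y":0,"z":0,"spin":0}]'
```

```text
time: 19.65
ee_pos: [0.452, -0.0678, 0.0914]
eef_rot: [0.734, 0.679, -0.0, -0.001]
ft_force: [-5.0, 3.4, 0.8]
width: 0.0005
time: 20.02
ee_pos: [0.4538, -0.0679, 0.0914]
eef_rot: [0.734, 0.679, -0.0, -0.001]
ft_force: [-6.2, 2.7, 2.6]
width: 0.0
time: 20.4
ee_pos: [0.4558, -0.0681, 0.0914]
eef_rot: [0.734, 0.679, -0.0, -0.001]
ft_force: [-7.4, 2.0, 2.9]
width: 0.0003
```

```bash
for i in 1 2; do python3 -m creep '[{"x":0.001,"y":0,"z":0,"spin":0},{"x":0.001,"y":0,"z":0,"spin":0}]'; done
```

```text
time: 20.65
ee_pos: [0.4566, -0.0681, 0.0914]
eef_rot: [0.734, 0.679, -0.001, -0.001]
ft_force: [-8.7, 1.0, 3.3]
width: 0.0005
time: 20.9
ee_pos: [0.4567, -0.0682, 0.0913]
eef_rot: [0.734, 0.679, -0.002, -0.001]
ft_force: [-13.4, 2.7, 10.1]
width: 0.0002
```

Run:
```python
from h import *
yaw=np.radians(-4.3);C=r.camera("scene");P=cloud([C])
d=P[:,:2]-[.5767,-.076];c,s=np.cos(yaw),np.sin(yaw)
Q=np.c_[d[:,0]*c+d[:,1]*s,-d[:,0]*s+d[:,1]*c,P[:,2]]
E=box(Q,(-.03,-.06,.056),(.065,.06,.066));print("ears",rect(E),np.median(E[:,2]))
T=box(Q,(-.03,-.03,.085),(.09,.03,.11));print("tabs x hist",np.histogram(T[:,0],np.arange(-.02,.07,.003))[0])
```

```text
ears (array([31.7, -0. ]), array([90.6, 56. ]), 88.19) 0.058673604883443226
tabs x hist [ 0  0  0  0  0  0  0  0  1  9 23  9 13  0  0 17 17  8 11  3  0 13 15 10
 10  3  0  0  0  0]
```

The motion has stopped at x = 0.4567 while force rises, so the stack is clamped. I'll firm up the push.

```bash
python3 -m creep '[{"x":0.001,"y":0,"z":0,"spin":0},{"x":0.002,"y":0,"z":0,"spin":0},{"x":0.002,"y":0,"z":0,"spin":0},{"x":0.002,"y":0,"z":0,"spin":0}]'
```

```text
time: 21.45
ee_pos: [0.4568, -0.0682, 0.0911]
eef_rot: [0.734, 0.679, -0.003, -0.003]
ft_force: [-26.3, 2.8, 22.2]
width: 0.0004
```

```bash
python3 -m creep '[{"x":0.0005,"y":0,"z":0.001,"spin":0},{"x":0.001,"y":0,"z":0.0015,"spin":0},{"x":0.001,"y":0,"z":0.0015,"spin":0},{"x":0.001,"y":0,"z":0.0015,"spin":0}]'
python3 - <<'E'
from h import *
C=r.camera("scene");P=cloud([C]);cv2.imwrite("pics/s5c.png",cv2.resize(C["pixels"][160:380,180:400],None,fx=2.7,fy=2.7))
yaw=np.radians(-4.3);d=P[:,:2]-[.5767,-.076];c,s=np.cos(yaw),np.sin(yaw)
Q=np.c_[d[:,0]*c+d[:,1]*s,-d[:,0]*s+d[:,1]*c,P[:,2]]
E=box(Q,(-.03,-.06,.056),(.065,.06,.066));print("ears",rect(E),np.median(E[:,2]))
w=box(Q,(.065,-.1,.044),(.1,.1,.056));print("wp y",np.percentile(w[:,1],[1,99]),np.median(w[:,2]))
E
```

```text
time: 21.95
ee_pos: [0.4569, -0.0682, 0.0914]
eef_rot: [0.734, 0.679, -0.004, -0.003]
ft_force: [-22.3, 2.9, 5.3]
width: 0.0006
ears (array([31.2, -0.1]), array([92.7, 54.7]), 87.15) 0.058615530603209454
wp y [-0.07480673  0.08450251] 0.048285940894649784
```

View pics/s5c.png

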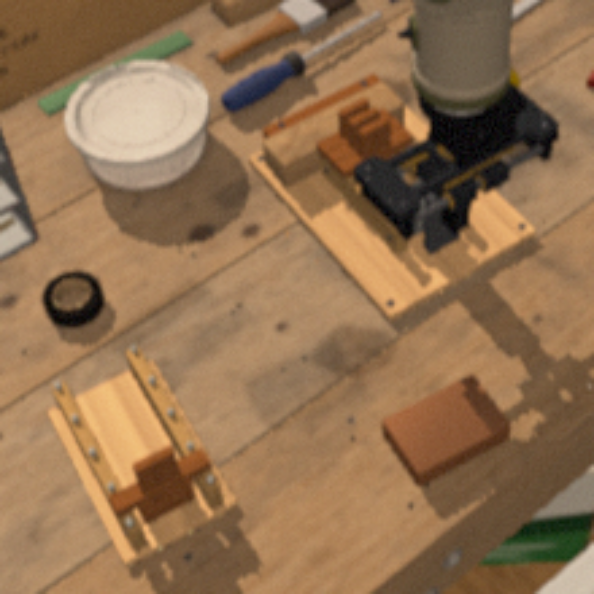

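The stack is packed tight against the workpiece at (365,140), and the unused spacer is in the rack. I'm handing in.

```bash
python3 -c "
from bench import r
s=r.read_state();print(s['ft_force'],s['time']);r.close_job()"
```

```text
[-21.4274889    1.70401974   6.04523907] 22.0
the job is handed in; nothing more can be done
```

I hung three spacers on the jig's rails and pushed the ram's handle with the closed fingers until the stack clamped against the workpiece. I handed the job in at 22.0 s while still pushing; it reports no verdict.

- **Spacer count:** The jaw face measured about 80 mm from the workpiece. Two spacers would have left 44 mm, more than the 28 mm stroke, so I hung the third without test-pressing two.
- **Clamp:** The handle stopped at about 26 mm of travel and the push rose from 7 N to 21 N. Taking off about 6 N of spring leaves about 15 N on the stack.
- **End of stroke:** The stop is only 2 mm short of the 28 mm limit, which is inside my measuring error. I take it as a real clamp because the spacers' ears measured a closed-up 55 mm deep (three spacers are 54 mm) and reached the workpiece.
- **Positions:** The stack was within 1 mm of the middle line with the ears at rail height. The workpiece was about 5 mm off the middle, as it was at the start. I did not re-measure its contact with the fence after clamping.
- **Other objects:** The fourth spacer is still in the rack. The tape roll looked unmoved in the last picture. The tape measure was mostly hidden and the pliers were out of that crop, but the arm did not go near them.

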